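Clear the jammed hollow punch

ROBOT

A 6-joint arm with a two-finger parallel gripper is mounted at the origin on the work surface. World frame = base frame: x ahead of the robot, y to its left, z up, the work surface at z = 0. Lengths are in mm, angles in rad, forces in N, time in s.
With the tool pointing down it reaches from about 350 to 975 mm from the base axis. Payload 7.1 kg.
Tool frame: the origin (TCP) lies midway between the tips of the shut fingers; the grasp point (between the pads) lies 19 mm behind it (ctrl.grasp_offset is the distance from the TCP to the grasp point, in mm); z points along the fingers, y is the line along which they close (so a half turn about z gives the same grasp; the last joint's range is limited). The gripper opens to 88 mm and grips with 3 to 60 N. Pads are 20 mm wide; open, the fingers measure 115 mm over their backs; the gripper's body (75 mm by 178 mm) begins 61 mm behind the grasp point.
Start: joints at [1.193, 0.423, 1.63, -0, 1.089, -0.019], TCP at [219.437, 585.194, 222.675] pointing down, gripper open.
Joint ranges: [-3, 3], [-0.9, 2.11], [0.09, 2.58], [-1.31, 4.45], [0.11, 2.69], [-2.54, 2.54]. Speed limits (rad/s): [2.39, 2.39, 3.01, 3.14, 3.14, 3.14].

INTERFACE

Orientations are given as a rotation vector (axis times angle).
In Python, from workcell import ctrl gives the robot as it stands. The module is installed in compiled form; this text tells all that it offers.
- The arm moves only by the tool servo_tool, never from a script. Its argument "rows" is a list of rows, each a list of 7 numbers: the turn, a rotation vector about the tool's x, y, z as a fraction of full scale, then the shift along the tool's x, y, z as a fraction of full scale, then the finger opening in mm, from 0 to 87.8. A call has 1 to 10 rows; each row is the pose to reach, as a shift and turn from the pose commanded when the call began, along the tool's axes at that moment; what a row does not reach only later rows make up. Full scale, the value 1, is 20 cm for a shift and 1.5 rad for a turn. A row lasts 1/8 s, in which the tool goes at most 62.5 mm and 10.7 degrees, less where a joint would pass 70% of its speed; a pose out of reach is approached as far as the arm can. A call with a number of a shift or a turn outside -1 to 1 is refused whole. A call with a gripper value outside its range is refused whole. The fingers move at their own pace and stop on an object; the grip force is fixed at half the most. Time passes only in rows, so rows that repeat a pose let the fingers close. It gives the time, the measured TCP pose, the force, the opening and the grip force at its end, in the units of the state.
- ctrl.get_obs(): the state, without advancing time (a new reading comes with each control period).
- ctrl.get_image(name): name is "side" or "top"; returns (picture, depth): 400x640x3 uint8, red, green, blue; 400x640 float32, mm along the optical axis (not along the pixel's ray), 0 where there is no reading.
- ctrl.camera_info(name): a dict with "intrinsics" (3x3 intrinsics, pixels), "k1" (the pictures are not rectified: a ray, as slopes to the right and down, at radius r is drawn at 1 + k1 r^2 times it, then the intrinsics apply), "R" (3x3) and "t" (3): a world point X has camera coordinates R X + t. Camera axes: x right, y down, z forward; pixel columns grow to the right and rows downward; lengths in mm; the calibration is good to about 2 mm. A picture is of the moment at which its call begins. camera_info takes no time and is no camera call.
- ctrl.close_job(): hands the job in; it is judged then, once.
The state is a dict: "t": time; "qpos": joint angles; "qvel": joint speeds; "joint_torque": joint torques, N m; "ee_pos": TCP position; "orientation": TCP orientation; "ft_force": force on the tool from outside, world axes, zero at the start; "moment": the same for the moment, N m; "width": finger opening in mm; "grasp_force": force on a finger pad.
Only numpy, scipy, OpenCV 4.12 (cv2) and the standard library are available. Lean on these libraries where they do the work, as an engineer would, in place of code of your own. Each camera call takes 0.05 s, during which the arm holds its last target. There are 200 camera calls.

TASK

A plug of pressed leather is jammed inside the big hollow punch that is clamped level in the green stand. Take from the rack the wooden pusher that is both thin enough to enter the bore and long enough to reach right through it, push it in at the end away from the tray so that the plug comes out at the far end and falls into the stand's tray, then lay the pusher back across the bars of the rack, as the others lie.

Things in the scene. Friction and masses are not known exactly. Their poses are not given: they have to be found in the camera images.
- rod_grip (a point): The right pusher: square wooden handle 110 long, 26 x 26 mm, and a wooden shank 14 mm thick, 130 long, on its front end. Point: centre of the handle; x toward the tip (185 mm ahead), z up. 90 g, balances 15 to 45 mm ahead. It lies level across the rack. Two others with this handle lie beside it, 85 mm apart, in any order: one has a shank 44 mm thick, one a shank only 35 long.
- bore (a point): The hollow punch: level steel tube 90 long, bore 34, outside 42 mm, fixed in a green stand, axis 110 mm above the bench. Point: middle of the bore, on its axis; x from the entry end (-45 mm) to the far end over the tray (+45), z up. Its saddles rise 27 mm above the axis. Nothing stands on the stand before the entry. A sprung strip at the bore's top pinches the plug; it hangs down at most 4 mm.
- plug_mid (a point): The plug: brown cylinder, 31 mm in diameter, 30 long, lying along the bore within 12 mm of its middle. Point: its centre; x along its axis. It takes about 3 to 10 N to slide and drops into the tray once the pusher's tip is 15 mm past the far end. The tray, fixed to the stand, reaches 46 to 171 mm beyond the bore's middle, is 120 wide; its floor lies 62 and its rim 34 mm below the axis.
- rack_mid (a point): The plywood rack, fixed: two level bars (14 mm thick, 270 long along y, at x = -46 and +46 mm) on a board 12 mm thick; the handles lie across both bars. Point: middle of the rack, level with the bars' tops, 35 mm above the bench; x the way the pushers point, y along the bars, z up. Between the bars fingers have 78 mm of room, down to the board.
Not all that is in view belongs to the job. What is shaped like the part that bears rod_grip but yellow is not meant.

How it is judged (in metres and radians):
On the way, in this order (a step that is already met when the one before it is completed fails the run):
1. the pusher's shank is in the entry of the bore, in line with it, the plug still inside (y of rod_grip in the frame of bore between -0.03 and 0.03 m and z of rod_grip in the frame of bore between -0.03 and 0.03 m and angle between the x axis of rod_grip and the x axis of bore, either way round below 0.17 rad and x of rod_grip in the frame of bore between -0.22 and -0.165 m and x of plug_mid in the frame of bore between -0.045 and 0.03 m), for 0.05 s.
2. the pusher has been pushed through to the far end and the plug is out of the bore (y of rod_grip in the frame of bore between -0.03 and 0.03 m and z of rod_grip in the frame of bore between -0.03 and 0.03 m and angle between the x axis of rod_grip and the x axis of bore, either way round below 0.17 rad and x of rod_grip in the frame of bore above -0.155 m and x of plug_mid in the frame of bore above 0.045 m and z of plug_mid in the frame of bore below -0.025 m), for 0.1 s.
At the end, for the whole second after the job is handed in: The plug lies at rest in the stand's tray; the pusher lies at rest on both bars of the rack, pointing as the rack does within 20 degrees, its handle centre within 40 mm of the rack's middle line along x and 140 mm along y (x of plug_mid in the frame of bore between 0.04 and 0.175 m and y of plug_mid in the frame of bore between -0.06 and 0.06 m and z of plug_mid in the frame of bore between -0.065 and -0.03 m and linear speed of plug below 0.05 m/s and x of rod_grip in the frame of rack_mid between -0.04 and 0.04 m and y of rod_grip in the frame of rack_mid between -0.14 and 0.14 m and z of rod_grip in the frame of rack_mid between 0.005 and 0.025 m and linear speed of rod below 0.02 m/s and angle between the x axis of rod_grip and the x axis of rack_mid, either way round below 0.35 rad); the robot touches nothing.
It also fails if it takes over 48 s, if anything falls off the work surface, if the arm or the gripper's body presses on something with over 40 N, if the wrist force passes 120 N, or if a joint passes its speed limit or range.

## Working session

There is one attempt and no reset: what is moved stays moved. The work goes in short steps, Python scripts to look and compute and a tool call to move; the robot and the scene stay as the last step left them, time stands still between calls to the robot, and variables do not carry over. Pictures are saved under pics/ and viewed, at most 10 in all, crops included, and the job is handed in when it is done.

Besides the shell and the picture viewer there is one more tool, called after ">>>" by a JSON object that holds its "api" and its "payload", one argument or row to a line. servo_tool: Moves the arm, as the interface text tells. Its arguments: {"type":"object","properties":{"rows":{"type":"array","items":{"type":"array","items":{"type":"number"}}}},"required":["rows"]}

```bash
mkdir -p pics; python3 - <<'E'
from workcell import ctrl
import cv2,numpy as np
for n in("top","side"):
    im,d=ctrl.get_image(n); cv2.imwrite(f"pics/{n}0.png",im[:,:,::-1]); np.savez(f"{n}0.npz",im=im,d=d)
    print(n,ctrl.camera_info(n))
print(ctrl.get_obs(),ctrl.grasp_offset)
E
```

```text
top {'intrinsics': array([[397.34326995,   0.        , 325.32327681],
       [  0.        , 397.34326995, 201.50218559],
       [  0.        ,   0.        ,   1.        ]]), 'k1': -0.01641467236928747, 'R': array([[ 0.00888102, -0.99994516, -0.00555036],
       [-0.9752599 , -0.00743543, -0.22093627],
       [ 0.22088288,  0.00737519, -0.97527245]]), 't': array([ 58.06401129, 591.01431473, 934.68338182])}
side {'intrinsics': array([[363.50364159,   0.        , 317.98766708],
       [  0.        , 363.50364159, 205.40383377],
       [  0.        ,   0.        ,   1.        ]]), 'k1': 0.011610854369677797, 'R': array([[ 0.98550246, -0.16898599,  0.01512038],
       [-0.11144947, -0.71199098, -0.69328772],
       [ 0.12792149,  0.68155159, -0.72050227]]), 't': array([-528.54613351,  171.31252795,  832.28462781])}
{'t': 0.1, 'qpos': array([ 1.19301664e+00,  4.23769545e-01,  1.63058604e+00,  2.90446713e-05,
        1.08859684e+00, -1.90003668e-02]), 'qvel': array([ 0.00063127, -0.00073655, -0.00220079, -0.00075273,  0.00066349,
        0.00066948]), 'joint_torque': array([ 7.95476117e-04, -5.45613492e+01, -2.74321103e+01,  6.45163399e-02,
        1.88376044e-02, -3.38658970e-05]), 'ee_pos': array([219.2453814 , 584.7607337 , 221.98704961]), 'orientation': array([-5.60519831e-01, -3.09088585e+00,  2.08585841e-03]), 'ft_force': array([0.77658337, 0.81932128, 0.31294837]), 'moment': array([0.02957537, 0.00903834, 0.00534619]), 'grasp_force': 0.0, 'width': 87.90107863491778} 18.700000000000003
```

View pics/top0.png

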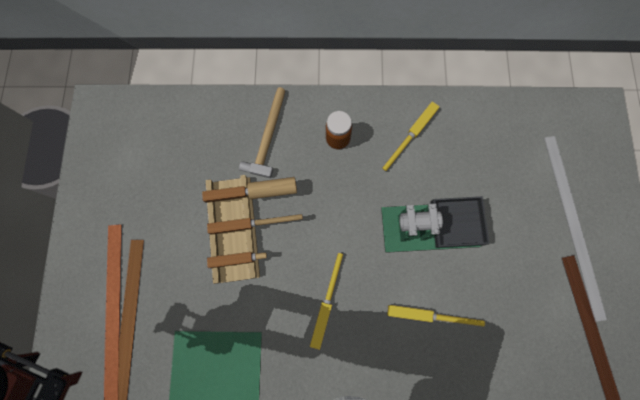

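View pics/side0.png

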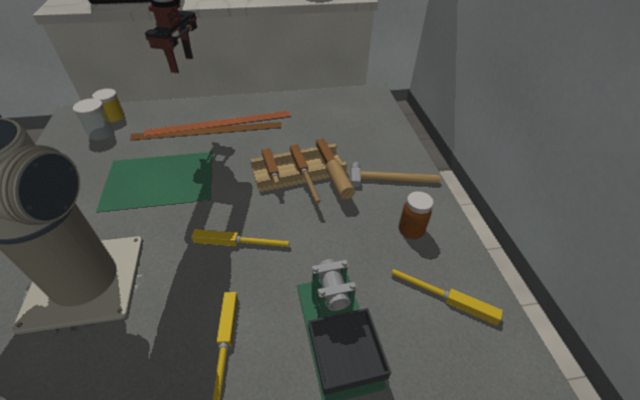

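The top view shows the right pusher (thin, long shank) in the middle of the rack: handle around (230,226), tip at (300,217). The punch is at (420,220), with its entry to the left and the tray to the right at (460,222). I'll measure these with the depth cloud.

```bash
cat >h.py <<'E'
import numpy as np,cv2
from workcell import ctrl
def cloud(n,d):
    c=ctrl.camera_info(n);K=c["intrinsics"];k=c["k1"]
    v,u=np.mgrid[:400,:640]
    p=cv2.undistortPoints(np.stack([u,v],-1).reshape(-1,1,2).astype(float),K,np.array([k,0,0,0,0])).reshape(400,640,2)
    X=np.dstack([p,np.ones((400,640))])*d[...,None]
    return (X-c["t"])@c["R"]
def project(n,P):
    c=ctrl.camera_info(n);r=cv2.Rodrigues(c["R"])[0]
    return cv2.projectPoints(np.float64(P).reshape(-1,1,3),r,c["t"],c["intrinsics"],np.array([c["k1"],0,0,0,0]))[0].reshape(-1,2)
E
python3 - <<'E'
from h import *
z=np.load("top0.npz");im,d=z["im"],z["d"];P=cloud("top",d)
hsv=cv2.cvtColor(im,cv2.COLOR_RGB2HSV)
for (u,v) in[(230,226),(222,226),(240,226),(270,221),(295,218),(233,240),(212,240),(420,205),(420,221),(412,221),(434,220),(405,224),(460,222),(464,200),(484,222)]: print(u,v,hsv[v,u],im[v,u],P[v,u].round(1))
def rect(m,name):
    q=P[m]; r=cv2.minAreaRect(q[:,:2].astype(np.float32)); print(name,m.sum(),np.round(r[0],1),np.round(r[1],1),round(r[2],2),np.percentile(q[:,2],[5,50,95]).round(1)); print(cv2.boxPoints(r).round(1).tolist())
V,U=np.mgrid[:400,:640]
win=lambda a,b,c,e:(U>a)&(U<b)&(V>c)&(V<e)
rect(win(200,256,212,240)&(P[...,2]>55),"handle top")
rect(win(256,310,205,235)&(P[...,2]>40),"shank")
rect(win(390,450,195,245)&(P[...,2]>100),"tube")
rect(win(430,500,190,255)&(P[...,2]>66)&(P[...,2]<90),"tray rim")
rect(win(375,500,190,260)&(P[...,2]>5),"stand")
big=cv2.resize(im[170:290,195:335],None,fx=5,fy=5,interpolation=cv2.INTER_CUBIC);b2=cv2.resize(im[185:265,370:500],None,fx=6,fy=6,interpolation=cv2.INTER_CUBIC)
cv2.imwrite("pics/rack.png",big[:,:,::-1]);cv2.imwrite("pics/stand.png",b2[:,:,::-1])
E
```

```text
230 226 [ 14 141 134] [134  95  60] [527.  301.1  60.8]
222 226 [ 13 138 133] [133  93  61] [526.9 321.3  60.5]
240 226 [ 14 138 135] [135  96  62] [527.3 276.1  60.4]
270 221 [ 18  99 147] [147 125  90] [541.8 202.4  53.5]
295 218 [ 18  99 141] [141 119  86] [550.2 139.5  52.4]
233 240 [ 19  79 174] [174 155 120] [498.1 303.4  11.2]
212 240 [ 19  81 160] [160 142 109] [494.8 351.7  34.1]
420 205 [ 72  73 112] [ 80 112  93] [ 595.4 -188.1   11.1]
420 221 [135   3 154] [153 152 154] [ 531.3 -158.4  129.6]
412 221 [120   3 155] [153 153 155] [ 530.9 -139.5  130.8]
434 220 [120   3 155] [153 153 155] [ 533.4 -190.4  132.5]
405 224 [105   3 151] [149 150 151] [ 524.5 -123.9  126.3]
460 222 [100  11  67] [64 66 67] [ 544.  -279.1   47.8]
464 200 [105  28  37] [33 35 37] [ 600.  -291.1   53.6]
484 222 [105  20  50] [46 48 50] [ 539.5 -328.9   76. ]
handle top 476 [477.7 194.8] [343.8  78.8] 65.04 [56.8 60.  62.8]
[[369.3999938964844, 55.599998474121094], [440.8999938964844, 22.299999237060547], [586.0, 334.0], [514.5, 367.29998779296875]]
shank 253 [488.8 115.8] [250.1  94.6] 47.48 [47.9 52.4 56.3]
[[369.3999938964844, 55.599998474121094], [439.1000061035156, -8.399999618530273], [608.2000122070312, 176.0], [538.5, 239.89999389648438]]
tube 958 [483.7 -66. ] [ 90.1 321.3] 27.56 [112.7 130.3 137.8]
[[369.3999938964844, 55.599998474121094], [518.0999755859375, -229.3000030517578], [598.0, -187.60000610351562], [449.29998779296875, 97.30000305175781]]
tray rim 388 [ 541.9 -262.3] [120.9 143.2] 3.59 [67.8 74.  77.4]
[[477.0, -194.60000610351562], [486.0, -337.5], [606.7000122070312, -329.8999938964844], [597.7000122070312, -187.0]]
stand 4966 [ 515.6 -128.2] [175.3 435.7] 16.59 [  9.1  47.3 133.1]
[[369.3999938964844, 55.599998474121094], [493.79998779296875, -362.0], [661.9000244140625, -311.8999938964844], [537.4000244140625, 105.5999984741211]]
```

View pics/stand.png

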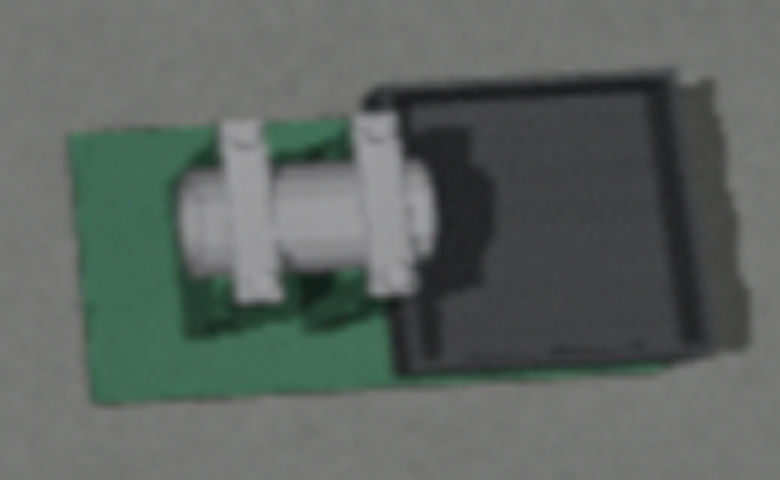

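View pics/rack.png

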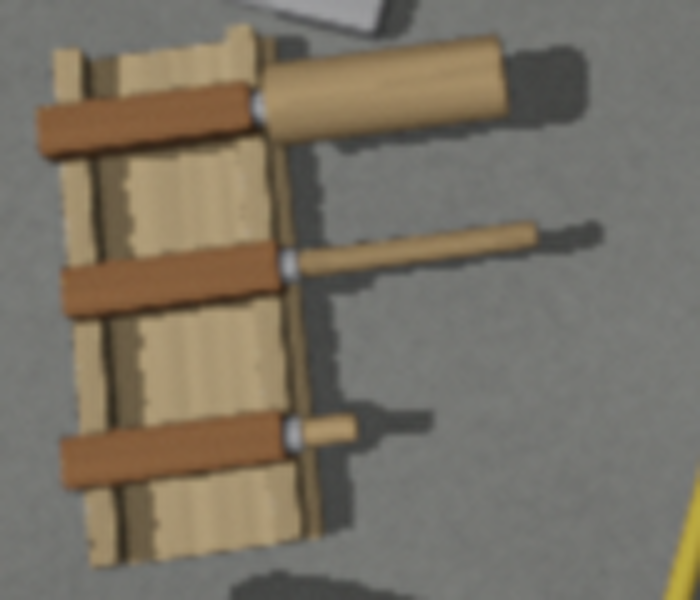

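The crops confirm the geometry: the middle pusher is the thin, long one, the punch's entry is on the left, and the tray is on the right. Next I'll refine the axes, excluding pixels with no depth reading.

```bash
python3 - <<'E'
from h import *
z=np.load("top0.npz");im,d=z["im"],z["d"];P=cloud("top",d)
hsv=cv2.cvtColor(im,cv2.COLOR_RGB2HSV);V,U=np.mgrid[:400,:640]
win=lambda a,b,c,e:(U>a)&(U<b)&(V>c)&(V<e)&(d>0)
def rect(m,name):
    n,l,s,_=cv2.connectedComponentsWithStats(m.astype(np.uint8)); m=l==1+s[1:,4].argmax()
    q=P[m]; r=cv2.minAreaRect(q[:,:2].astype(np.float32)); print(name,m.sum(),np.round(r[0],1),np.round(r[1],1),np.percentile(q[:,2],[5,50,95]).round(1),cv2.boxPoints(r).round(0).tolist())
    l=cv2.fitLine(q[:,:2].astype(np.float32),cv2.DIST_HUBER,0,.01,.01).ravel(); print("   line dir deg",np.degrees(np.arctan2(l[1],l[0])).round(2),l[2:].round(1))
Z=P[...,2]
rect(win(200,256,212,240)&(Z>55)&(hsv[...,0]<17),"handle top")
rect(win(200,310,205,240)&(Z>42),"whole pusher")
rect(win(258,310,205,235)&(Z>40),"shank")
rect(win(390,450,195,245)&(Z>100),"tube+saddles")
rect(win(390,450,195,245)&(Z>127),"tube top ridge")
rect(win(375,500,190,260)&(Z>66)&(Z<88),"rim")
rect(win(430,500,190,260)&(Z>66)&(Z<88),"rim2")
g=(hsv[...,0]>60)&(hsv[...,0]<90)&(hsv[...,1]>50)&win(370,500,190,265)
rect(g,"green")
rect(win(200,265,170,290)&(Z>5)&(Z<40),"rack")
rect(win(200,265,170,290)&(Z>28)&(Z<40),"bars")
z=np.load("side0.npz");im,d=z["im"],z["d"];P=cloud("side",d);Z=P[...,2]
hsv=cv2.cvtColor(im,cv2.COLOR_RGB2HSV)
rect(win(280,370,250,320)&(Z>100),"S tube+saddles")
rect(win(280,370,250,320)&(Z>125),"S tube ridge")
rect(win(280,400,300,400)&(Z>66)&(Z<88),"S rim")
rect(win(285,330,140,205)&(Z>42)&(hsv[...,1]>60),"S pusher")
E
```

```text
handle top 454 [529.2 304.8] [ 26.6 110.8] [57.1 60.  62.5] [[508.0, 358.0], [524.0, 248.0], [551.0, 252.0], [534.0, 362.0]]
   line dir deg -81.58 [528.7 305. ]
whole pusher 785 [538.8 240.9] [ 26.6 240.2] [48.3 57.9 62.1] [[508.0, 358.0], [543.0, 120.0], [570.0, 124.0], [534.0, 362.0]]
   line dir deg -81.39 [536.2 248. ]
shank 236 [548.3 176.6] [ 14.3 110.2] [47.8 52.3 55.7] [[533.0, 230.0], [549.0, 121.0], [563.0, 123.0], [548.0, 232.0]]
   line dir deg -81.42 [547.1 176.5]
tube+saddles 942 [ 535.9 -163.9] [70. 91.] [112.6 130.2 137.2] [[499.0, -120.0], [503.0, -211.0], [573.0, -207.0], [568.0, -117.0]]
   line dir deg -84.46 [ 533.1 -162.7]
tube top ridge 641 [ 536.1 -163.8] [69.9 90.3] [127.7 132.  137.7] [[499.0, -120.0], [503.0, -211.0], [573.0, -207.0], [569.0, -117.0]]
   line dir deg -86.14 [ 535.2 -163.2]
rim 384 [ 542.4 -271.5] [120.9 124.7] [67.8 74.  77.3] [[478.0, -213.0], [486.0, -337.0], [607.0, -330.0], [599.0, -205.0]]
   line dir deg -35.28 [ 546.5 -295.2]
rim2 384 [ 542.4 -271.5] [120.9 124.7] [67.8 74.  77.3] [[478.0, -213.0], [486.0, -337.0], [607.0, -330.0], 
[... 501 characters left out ...]
dir deg 6.16 [481.9 348.7]
S tube+saddles 1458 [ 534.9 -165.6] [71.8 92.5] [106.6 131.2 138.6] [[496.0, -122.0], [503.0, -214.0], [574.0, -209.0], [567.0, -117.0]]
   line dir deg -81.98 [ 532.9 -170.2]
S tube ridge 1071 [ 535.3 -165.7] [71.9 92.2] [126.5 133.5 139.3] [[496.0, -122.0], [502.0, -214.0], [574.0, -209.0], [568.0, -117.0]]
   line dir deg -83.9 [ 533.9 -169.6]
S rim 1034 [ 542.2 -273.8] [122.1 126.4] [67.4 76.2 78.7] [[477.0, -214.0], [485.0, -341.0], [607.0, -333.0], [599.0, -207.0]]
   line dir deg 59.34 [ 545.6 -280.5]
S pusher 255 [527.4 303.2] [ 26.1 112.5] [48.8 61.5 63.6] [[506.0, 357.0], [523.0, 246.0], [548.0, 249.0], [532.0, 361.0]]
   line dir deg -82.53 [525.6 298.7]
```

```bash
cat >>h.py <<'E'
from scipy.spatial.transform import Rotation as Rn
UP=np.radians(-81.5);UB=np.radians(-86.6)
un=lambda a:np.array([np.cos(a),np.sin(a),0])
H=np.array([528.3,304.3,48.]);B=np.array([535.7,-164.5,110.])
S=12.;G=ctrl.grasp_offset
def Rd(yaw,R0): # tool down, tool y perpendicular to the pusher's direction yaw, nearest half turn
    z=np.array([0,0,-1.]);c=[]
    for s in(1,-1):
        y=s*un(yaw+np.pi/2);c.append(Rn.from_matrix(np.c_[np.cross(y,z),y,z]))
    return c
def plan(p,yaw,R=None):
    o=ctrl.get_obs();R0=Rn.from_rotvec(o["orientation"])
    for Rt in Rd(yaw,R0):
        w=(R0.inv()*Rt).as_rotvec()
        if np.linalg.norm(w)<1.7: print("turn",(w/1.5).round(3),end=" ")
    print("shift",(R0.inv().apply(p-o["ee_pos"])/200).round(3),"dist",np.linalg.norm(p-o["ee_pos"]).round(1))
def show():
    o=ctrl.get_obs();print({k:np.round(o[k],3) for k in("t","ee_pos","orientation","qpos","ft_force","width","grasp_force")})
gp=H+S*un(UP)-[0,0,G]
E
python3 -c "
from h import *
print(gp);plan(gp+[0,0,110],UP);o=ctrl.get_obs();print(Rn.from_rotvec(o['orientation']).as_matrix().round(3))"
```

```text
[530.07371293 292.43180964  29.3       ]
turn [-0.001  0.     0.709] shift [-1.968 -0.822  0.414] dist 434.6
[[-0.936  0.351 -0.001]
 [ 0.351  0.936 -0.001]
 [ 0.    -0.001 -1.   ]]
```

>>> {"api": "servo_tool", "payload": {
  "rows": [
    [0, 0, 0.15, -0.25, -0.1, 0.05, 70],
    [0, 0, 0.25, -0.5, -0.2, 0.1, 70],
    [0, 0, 0.37, -0.75, -0.3, 0.15, 70],
    [0, 0, 0.5, -0.98, -0.41, 0.2, 70],
    [0, 0, 0.6, -0.98, -0.41, 0.2, 70],
    [0, 0, 0.709, -0.98, -0.41, 0.2, 70]
  ]
}}

```text
t: 0.85
ee_pos: [374.6, 438.6, 182.1]
orientation: [-2.059, -2.373, 0.002]
ft_force: [0.3, -0.1, -0.3]
width: 70.0
grasp_force: 0.0
```

```bash
python3 -c "
from h import *
show();plan(gp+[0,0,110],UP)"
```

```text
{'t': np.float64(0.85), 'ee_pos': array([374.629, 438.601, 182.147]), 'orientation': array([-2.059e+00, -2.373e+00,  2.000e-03]), 'qpos': array([0.843, 0.404, 1.769, 0.   , 0.97 , 0.702]), 'ft_force': array([ 0.291, -0.054, -0.282]), 'width': np.float64(69.965), 'grasp_force': np.float64(0.0)}
turn [-0.001  0.    -0.005] shift [-0.833  0.667  0.214] dist 217.6
```

>>> {"api": "servo_tool", "payload": {
  "rows": [
    [0, 0, 0, -0.2, 0.16, 0.05, 70],
    [0, 0, 0, -0.4, 0.32, 0.1, 70],
    [0, 0, 0, -0.6, 0.48, 0.15, 70],
    [0, 0, 0, -0.8, 0.64, 0.2, 70],
    [0, 0, 0, -0.833, 0.667, 0.214, 70],
    [0, 0, 0, -0.833, 0.667, 0.214, 70],
    [0, 0, 0, -0.833, 0.667, 0.214, 70]
  ]
}}

```text
t: 1.72
ee_pos: [529.8, 295.5, 140.0]
orientation: [-2.049, -2.381, 0.0]
ft_force: [1.0, 0.3, 0.8]
width: 70.0
grasp_force: 0.0
```

```bash
python3 -c "
from h import *
show();plan(gp,UP)
im,d=ctrl.get_image('top');cv2.imwrite('pics/a.png',cv2.resize(im[150:300,180:340],None,fx=4,fy=4)[:,:,::-1])"
```

```text
{'t': np.float64(1.725), 'ee_pos': array([529.821, 295.487, 139.998]), 'orientation': array([-2.049, -2.381,  0.   ]), 'qpos': array([0.489, 0.499, 1.727, 0.   , 0.915, 0.339]), 'ft_force': array([0.998, 0.274, 0.841]), 'width': np.float64(70.009), 'grasp_force': np.float64(0.0)}
turn [-0.    -0.     0.001] shift [-0.015 -0.001  0.553] dist 110.7
```

>>> {"api": "servo_tool", "payload": {
  "rows": [
    [0, 0, 0, -0.015, 0, 0.15, 70],
    [0, 0, 0, -0.015, 0, 0.3, 70],
    [0, 0, 0, -0.015, 0, 0.42, 70],
    [0, 0, 0, -0.015, 0, 0.5, 70],
    [0, 0, 0, -0.015, 0, 0.55, 70],
    [0, 0, 0, -0.015, 0, 0.55, 70],
    [0, 0, 0, -0.015, 0, 0.55, 70]
  ]
}}

```text
t: 2.65
ee_pos: [531.7, 291.9, 30.6]
orientation: [2.05, 2.38, 0.002]
ft_force: [-1.3, -0.4, 0.3]
width: 69.7
grasp_force: 0.0
```

>>> {"api": "servo_tool", "payload": {
  "rows": [
    [0, 0, 0, 0, 0, 0, 50],
    [0, 0, 0, 0, 0, 0, 30],
    [0, 0, 0, 0, 0, 0, 10],
    [0, 0, 0, 0, 0, 0, 10],
    [0, 0, 0, 0, 0, 0, 10],
    [0, 0, 0, 0, 0, 0, 10],
    [0, 0, 0, 0, 0, 0, 10]
  ]
}}

```text
t: 3.52
ee_pos: [531.2, 291.6, 29.9]
orientation: [2.05, 2.38, 0.0]
ft_force: [0.1, -0.6, 0.6]
width: 26.0
grasp_force: 30.0
```

>>> {"api": "servo_tool", "payload": {
  "rows": [
    [0, 0, 0, 0, 0, -0.05, 10],
    [0, 0, 0, 0, 0, -0.1, 10],
    [0, 0, 0, 0, 0, -0.2, 10],
    [0, 0, 0, 0, 0, -0.3, 10],
    [0, 0, 0, 0, 0, -0.4, 10],
    [0, 0, 0, 0, 0, -0.4, 10],
    [0, 0, 0, 0, 0, -0.4, 10]
  ]
}}

```text
t: 4.4
ee_pos: [530.9, 291.5, 109.8]
orientation: [-2.05, -2.38, 0.0]
ft_force: [0.1, -0.1, -0.6]
width: 25.8
grasp_force: 30.0
```

```bash
python3 - <<'E'
from h import *
show();plan(B+(S-265)*un(UB)-[0,0,G],UB)
def meas(n):
    im,d=ctrl.get_image(n);P=cloud(n,d);Z=P[...,2]
    np.savez(n+'1.npz',im=im,d=d);cv2.imwrite(f"pics/{n}1.png",im[:,:,::-1])
    m=(d>0)&(Z>85)&(Z<150)&(P[...,1]>100)&(P[...,1]<232)&(abs(P[...,0]-545)<35)
    q=P[m].astype(np.float32);l=cv2.fitLine(q,cv2.DIST_HUBER,0,.01,.01).ravel();l*=1 if l[1]<0 else -1
    print(n,m.sum(),"yaw",np.degrees(np.arctan2(l[1],l[0])).round(2),"pitch",np.degrees(np.arcsin(l[2])).round(2),np.abs(l[3:]).round(1),q.min(0).round(1),q.max(0).round(1))
meas("top");meas("side")
E
```

```text
{'t': np.float64(4.4), 'ee_pos': array([530.924, 291.468, 109.802]), 'orientation': array([-2.05, -2.38,  0.  ]), 'qpos': array([ 0.482,  0.54 ,  1.744, -0.   ,  0.858,  0.334]), 'ft_force': array([ 0.077, -0.085, -0.63 ]), 'width': np.float64(25.784), 'grasp_force': np.float64(30.0)}
turn [-0.     0.     0.059] shift [-0.998 -0.201  0.093] dist 204.5
top 280 yaw -81.66 pitch -0.66 [546.1 177.1 132.8] [532.9 121.4 124.6] [559.8 231.3 139.7]
side 177 yaw -81.17 pitch -0.55 [544.2 171.5 133.5] [530.9 118.3 123.7] [560.6 231.6 137.8]
```

>>> {"api": "servo_tool", "payload": {
  "rows": [
    [0, 0, 0.01, -0.1, -0.02, 0, 10],
    [0, 0, 0.02, -0.3, -0.06, 0, 10],
    [0, 0, 0.04, -0.5, -0.1, 0.03, 10],
    [0, 0, 0.059, -0.7, -0.14, 0.06, 10],
    [0, 0, 0.059, -0.9, -0.18, 0.1, 10],
    [0, 0, 0.059, -0.998, -0.196, 0.1, 10],
    [0, 0, 0.059, -0.998, -0.196, 0.1, 10],
    [0, 0, 0.059, -0.998, -0.196, 0.1, 10]
  ]
}}

```text
t: 5.5
ee_pos: [522.3, 88.9, 90.1]
orientation: [2.154, 2.287, 0.001]
ft_force: [0.1, -1.0, -0.6]
width: 25.8
grasp_force: 30.0
```

```bash
python3 - <<'E'
from h import *
show();B[0]+=1;B[2]-=1.5
plan(B+(S-265)*un(UB)-[0,0,G],UB)
plan(B+(S-205)*un(UB)-[0,0,G],UB)
out=[]
for n,w in(("top",(330,470,180,260)),("side",(270,400,180,340))):
    im,d=ctrl.get_image(n);P=cloud(n,d);Z=P[...,2]
    m=(d>0)&(Z>85)&(Z<135)&(P[...,1]>-90)&(P[...,1]<25)&(abs(P[...,0]-528)<35)
    q=P[m].astype(np.float32);l=cv2.fitLine(q,cv2.DIST_HUBER,0,.01,.01).ravel();l*=1 if l[1]<0 else -1
    c=l[3:]+l[:3]*(-119.5-l[4])/l[1]
    print(n,m.sum(),"yaw",np.degrees(np.arctan2(l[1],l[0])).round(2),"pitch",np.degrees(np.arcsin(l[2])).round(2),"at entry",c,"min y",q.min(0)[1])
    a=cv2.resize(im[w[2]:w[3],w[0]:w[1]],None,fx=4,fy=4) if n=="top" else cv2.resize(im[w[2]:w[3],w[0]:w[1]],None,fx=3,fy=3)
    cv2.imwrite(f"pics/{n}2.png",a[:,:,::-1])
E
```

```text
{'t': np.float64(5.5), 'ee_pos': array([522.345,  88.938,  90.14 ]), 'orientation': array([2.154e+00, 2.287e+00, 1.000e-03]), 'qpos': array([0.146, 0.483, 1.923, 0.   , 0.735, 0.086]), 'ft_force': array([ 0.135, -0.981, -0.581]), 'width': np.float64(25.848), 'grasp_force': np.float64(30.0)}
turn [ 0. -0.  0.] shift [-0.004 -0.004  0.002] dist 1.1
turn [ 0. -0.  0.] shift [-0.304 -0.004  0.002] dist 60.8
top 177 yaw -87.85 pitch -1.47 at entry [-522.49835 -119.49999 -117.16716] min y -81.95684
side 260 yaw -86.21 pitch -0.76 at entry [-516.3206  -119.49999 -116.62974] min y -85.02949
```

View pics/top2.png

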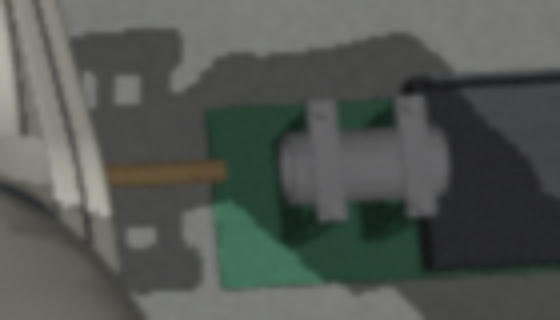

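The top crop shows the shank pointing along the tube axis: the tip is at crop pixel (225,170) and the entry centre at about (285,168). I'll go in.

>>> {"api": "servo_tool", "payload": {
  "rows": [
    [0, 0, 0, -0.06, -0.004, 0, 10],
    [0, 0, 0, -0.12, -0.004, 0, 10],
    [0, 0, 0, -0.17, -0.004, 0, 10],
    [0, 0, 0, -0.21, -0.004, 0, 10],
    [0, 0, 0, -0.25, -0.004, 0, 10],
    [0, 0, 0, -0.28, -0.004, 0, 10],
    [0, 0, 0, -0.28, -0.004, 0, 10],
    [0, 0, 0, -0.28, -0.004, 0, 10]
  ]
}}

```text
t: 6.6
ee_pos: [524.5, 32.5, 89.9]
orientation: [-2.154, -2.287, -0.0]
ft_force: [-0.3, 0.2, -0.8]
width: 25.7
grasp_force: 30.0
```

```bash
python3 - <<'E'
from h import *
show()
im,d=ctrl.get_image("side");a=cv2.resize(im[210:350,260:400],None,fx=4,fy=4,interpolation=cv2.INTER_CUBIC);cv2.imwrite("pics/side3.png",a[:,:,::-1])
E
```

```text
{'t': np.float64(6.6), 'ee_pos': array([524.492,  32.538,  89.868]), 'orientation': array([-2.154, -2.287, -0.   ]), 'qpos': array([ 0.039,  0.479,  1.932,  0.   ,  0.731, -0.021]), 'ft_force': array([-0.291,  0.191, -0.837]), 'width': np.float64(25.7), 'grasp_force': np.float64(30.0)}
```

View pics/side3.png

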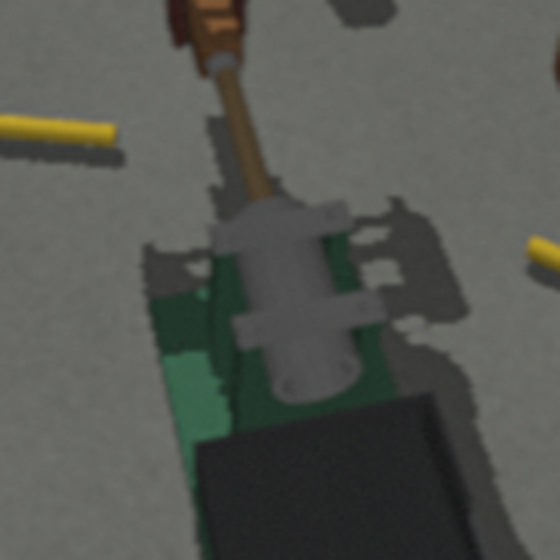

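The side crop shows the shank entering the bore at about (262,195), with no contact force. Now I'll push through.

>>> {"api": "servo_tool", "payload": {
  "rows": [
    [0, 0, 0, -0.05, 0.005, 0, 10],
    [0, 0, 0, -0.1, 0.005, 0, 10],
    [0, 0, 0, -0.15, 0.005, 0, 10],
    [0, 0, 0, -0.2, 0.005, 0, 10],
    [0, 0, 0, -0.25, 0.005, 0, 10]
  ]
}}

```text
t: 7.28
ee_pos: [528.5, -18.2, 89.9]
orientation: [2.154, 2.287, -0.0]
ft_force: [-0.0, 0.8, -0.9]
width: 26.0
grasp_force: 30.0
```

>>> {"api": "servo_tool", "payload": {
  "rows": [
    [0, 0, 0, -0.05, 0, 0, 10],
    [0, 0, 0, -0.1, 0, 0, 10],
    [0, 0, 0, -0.15, 0, 0, 10],
    [0, 0, 0, -0.2, 0, 0, 10],
    [0, 0, 0, -0.22, 0, 0, 10],
    [0, 0, 0, -0.22, 0, 0, 10],
    [0, 0, 0, -0.22, 0, 0, 10],
    [0, 0, 0, -0.22, 0, 0, 10]
  ]
}}

```text
t: 8.28
ee_pos: [531.1, -61.0, 89.9]
orientation: [-2.153, -2.288, 0.0]
ft_force: [-0.1, 0.5, -0.8]
width: 25.7
grasp_force: 30.0
```

```bash
python3 - <<'E'
from h import *
show()
im,d=ctrl.get_image("side");a=cv2.resize(im[210:400,260:400],None,fx=3,fy=3,interpolation=cv2.INTER_CUBIC);cv2.imwrite("pics/side4.png",a[:,:,::-1])
E
```

```text
{'t': np.float64(8.275), 'ee_pos': array([531.124, -61.016,  89.887]), 'orientation': array([-2.153, -2.288,  0.   ]), 'qpos': array([-0.137,  0.489,  1.912,  0.   ,  0.741, -0.197]), 'ft_force': array([-0.071,  0.501, -0.757]), 'width': np.float64(25.744), 'grasp_force': np.float64(30.0)}
```

View pics/side4.png

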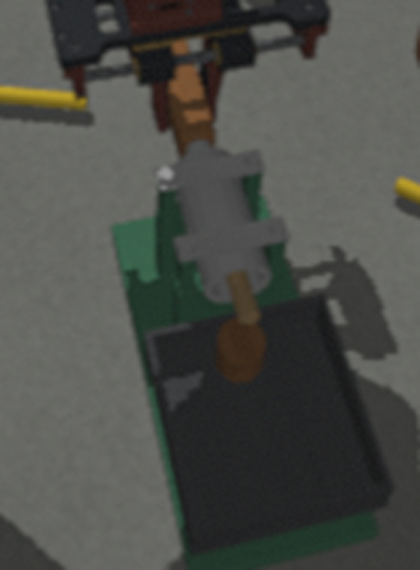

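The plug (240,350) is in the tray and the tip sticks out at the far end. I'll retract.

>>> {"api": "servo_tool", "payload": {
  "rows": [
    [0, 0, 0, 0.08, 0, 0, 10],
    [0, 0, 0, 0.2, 0, 0, 10],
    [0, 0, 0, 0.32, 0, 0, 10],
    [0, 0, 0, 0.44, 0, 0, 10],
    [0, 0, 0, 0.56, 0, 0, 10],
    [0, 0, 0, 0.68, 0, 0, 10],
    [0, 0, 0, 0.78, 0, 0, 10],
    [0, 0, 0, 0.78, 0, 0, 10]
  ]
}}

```text
t: 9.32
ee_pos: [521.4, 96.2, 89.9]
orientation: [-2.151, -2.29, -0.0]
ft_force: [0.1, 0.6, -1.5]
width: 25.6
grasp_force: 30.0
```

```bash
python3 - <<'E'
from h import *
show()
im,d=ctrl.get_image("top");P=cloud("top",d);Z=P[...,2]
m=(d>0)&(Z>85)&(Z<135)&(P[...,1]>-95)&(P[...,1]<25)&(abs(P[...,0]-528)<35)
q=P[m].astype(np.float32);l=cv2.fitLine(q,cv2.DIST_HUBER,0,.01,.01).ravel()
print(l.round(3),q.min(0))
plan(np.array([531.2,291.6,110]),UP)
E
```

```text
{'t': np.float64(9.325), 'ee_pos': array([521.368,  96.198,  89.893]), 'orientation': array([-2.151, -2.29 , -0.   ]), 'qpos': array([0.16 , 0.484, 1.922, 0.   , 0.736, 0.097]), 'ft_force': array([ 0.083,  0.634, -1.473]), 'width': np.float64(25.624), 'grasp_force': np.float64(30.0)}
[-5.80000e-02  9.98000e-01  2.00000e-02  5.28160e+02 -3.69530e+01
  1.12851e+02] [520.7882   -75.130356 105.872986]
turn [-0.     0.    -0.058] shift [ 0.976  0.109 -0.101] dist 197.5
```

>>> {"api": "servo_tool", "payload": {
  "rows": [
    [0, 0, 0, 0.05, 0.01, -0.1, 10],
    [0, 0, -0.01, 0.2, 0.02, -0.101, 10],
    [0, 0, -0.03, 0.4, 0.04, -0.101, 10],
    [0, 0, -0.058, 0.6, 0.06, -0.101, 10],
    [0, 0, -0.058, 0.8, 0.09, -0.101, 10],
    [0, 0, -0.058, 0.93, 0.105, -0.101, 10],
    [0, 0, -0.058, 0.976, 0.109, -0.101, 10],
    [0, 0, -0.058, 0.976, 0.109, -0.101, 10]
  ]
}}

```text
t: 10.38
ee_pos: [531.7, 290.1, 109.9]
orientation: [-2.052, -2.379, 0.001]
ft_force: [-0.6, 0.1, -0.4]
width: 26.0
grasp_force: 30.0
```

```bash
python3 - <<'E'
from h import *
show()
plan(np.array([531.2,291.6,29.9]),UP)
E
```

```text
{'t': np.float64(10.375), 'ee_pos': array([531.656, 290.085, 109.868]), 'orientation': array([-2.052e+00, -2.379e+00,  1.000e-03]), 'qpos': array([ 0.48 ,  0.54 ,  1.744, -0.   ,  0.858,  0.333]), 'ft_force': array([-0.634,  0.106, -0.443]), 'width': np.float64(25.966), 'grasp_force': np.float64(30.0)}
turn [-0.     0.    -0.001] shift [ 0.008 -0.001  0.4  ] dist 80.0
```

>>> {"api": "servo_tool", "payload": {
  "rows": [
    [0, 0, 0, 0.008, 0, 0.1, 10],
    [0, 0, 0, 0.008, 0, 0.2, 10],
    [0, 0, 0, 0.008, 0, 0.28, 10],
    [0, 0, 0, 0.008, 0, 0.34, 10],
    [0, 0, 0, 0.008, 0, 0.37, 10],
    [0, 0, 0, 0.008, 0, 0.39, 10],
    [0, 0, 0, 0.008, 0, 0.398, 10],
    [0, 0, 0, 0.008, 0, 0.398, 10],
    [0, 0, 0, 0.008, 0, 0.398, 10]
  ]
}}

```text
t: 11.5
ee_pos: [531.8, 292.3, 30.9]
orientation: [2.052, 2.378, 0.001]
ft_force: [-0.2, -0.5, -1.3]
width: 25.6
grasp_force: 30.0
```

>>> {"api": "servo_tool", "payload": {
  "rows": [
    [0, 0, 0, 0, 0, 0, 32],
    [0, 0, 0, 0, 0, 0, 45],
    [0, 0, 0, 0, 0, 0, 70],
    [0, 0, 0, 0, 0, 0, 70],
    [0, 0, 0, 0, 0, 0, 70],
    [0, 0, 0, 0, 0, 0, 70]
  ]
}}

```text
t: 12.25
ee_pos: [531.6, 292.1, 30.5]
orientation: [2.052, 2.379, 0.0]
ft_force: [-0.4, -1.3, -0.5]
width: 70.1
grasp_force: 0.0
```

>>> {"api": "servo_tool", "payload": {
  "rows": [
    [0, 0, 0, 0, 0, -0.1, 70],
    [0, 0, 0, 0, 0, -0.3, 70],
    [0, 0, 0, 0, 0, -0.5, 70],
    [0, 0, 0, 0.3, 0, -0.6, 70],
    [0, 0, 0, 0.6, 0, -0.6, 70],
    [0, 0, 0, 0.8, 0, -0.6, 70],
    [0, 0, 0, 0.8, 0, -0.6, 70],
    [0, 0, 0, 0.8, 0, -0.6, 70]
  ]
}}

```text
t: 13.25
ee_pos: [508.1, 449.8, 151.1]
orientation: [2.052, 2.379, -0.0]
ft_force: [-0.3, 0.4, -1.0]
width: 70.1
grasp_force: 0.0
```

```bash
python3 - <<'E'
from h import *
show()
im,d=ctrl.get_image("top");P=cloud("top",d);Z=P[...,2];V,U=np.mgrid[:400,:640]
m=(d>0)&(Z>42)&(Z<70)&(U>200)&(U<310)&(V>205)&(V<240)
n,l,s,_=cv2.connectedComponentsWithStats(m.astype(np.uint8));q=P[l==1+s[1:,4].argmax()]
print(cv2.minAreaRect(q[:,:2].astype(np.float32)),np.percentile(q[:,2],[5,50,95]))
cv2.imwrite("pics/top5.png",im[:,:,::-1])
E
```

```text
{'t': np.float64(13.25), 'ee_pos': array([508.061, 449.829, 151.12 ]), 'orientation': array([ 2.052,  2.379, -0.   ]), 'qpos': array([ 0.707,  0.58 ,  1.55 , -0.   ,  1.012,  0.56 ]), 'ft_force': array([-0.332,  0.414, -0.985]), 'width': np.float64(70.133), 'grasp_force': np.float64(0.0)}
((538.7594604492188, 241.00860595703125), (26.96051025390625, 239.26763916015625), 8.524284362792969) [48.3851742  57.80067569 62.45474443]
```

View pics/top5.png

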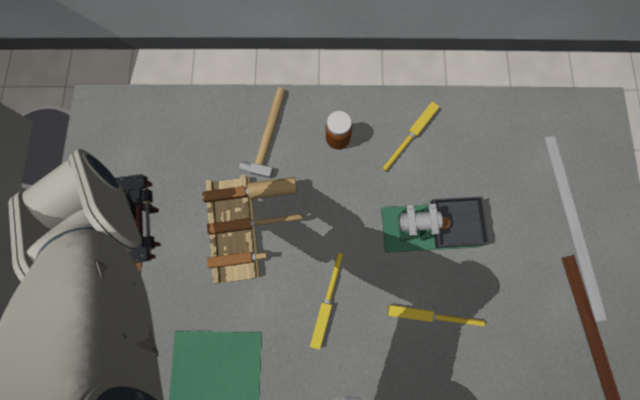

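The pusher is back on the rack at (230,226) and the arm is clear. The plug is at (446,223), close to the punch end of the tray, so I'll check its position before handing in.

```bash
python3 - <<'E'
from h import *
for n in("top","side"):
    im,d=ctrl.get_image(n);P=cloud(n,d);h=cv2.cvtColor(im,cv2.COLOR_RGB2HSV)
    m=(d>0)&(h[...,0]<20)&(h[...,1]>90)&(P[...,1]<-190)&(P[...,1]>-345)&(abs(P[...,0]-542)<62)
    q=P[m]-B;u=un(UB);w=un(UB+np.pi/2)
    print(n,m.sum(),[np.percentile(q@a,[3,50,97]).round(1) for a in(u,w,np.array([0,0,1.]))])
E
```

```text
top 85 [array([60.5, 69.4, 83.6]), array([-16.2,  -3.5,  11.1]), array([-53.8, -33.6, -30.1])]
side 283 [array([54.2, 71.6, 81.7]), array([-15.7,  -3.4,  10. ]), array([-56.8, -31.9, -29.1])]
```

```bash
python3 -c "
from workcell import ctrl
print(ctrl.close_job())"
```

```text
the job is handed in; nothing more can be done
None
```

I pushed the plug out and handed the job in: camera checks show the plug in the stand's tray, the pusher back on the rack's bars and the arm clear, at about 13 s of the 48 s allowed, but no verdict came back.

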